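Set the plate gap free of backlash

TASK

The movable plate of the capacitor bench stands too close to the fixed plate. Using only the T-bar knob, back it off counterclockwise until the pointer is clearly past the rider's mark (by a good 5 mm), then turn clockwise to bring the pointer up to the mark from that side, so that the screw's play ends taken up in the clockwise direction. Let go of the knob, and leave the rider and everything else on the table where they are.

Things in the scene. Friction and masses are not known exactly. Their poses are not given: they have to be found in the camera images.
- knob_grip (a point): grasp point of the black T-bar knob, on its axis, mid-bar, 35 mm above the sloping face of the drive head (right end of the rail). Disc 54 mm across, 8 mm thick; on it a grip bar 56 long, 14 wide, rising 14 mm above this point and 23 mm below it. z = axis, out of the face, leaning 30 deg from vertical, away from the rail (bench -y). x along the bar, y across it (turns with it). Stays where left
- knob (a joint): the knob's free play on the leadscrew, 0 to 0.6 rad. The knob turns freely through it, then drives the screw (0.1 N m; end stops nearly a turn away). 0 = play taken up counterclockwise (it has just driven the screw counterclockwise), 0.6 = taken up clockwise. Clockwise as seen looking at the knob from outside
- pointer_tip (a point): top of the tip of the thin black pointer (4 mm wide) on the movable plate's carriage, over the white scale ledge on the far side of the rail. Axes as the bench: y along the rail from drive head to fixed plate. Driving the screw clockwise moves plate and pointer 5 mm per rad along +y (gap closes), counterclockwise along -y (opens)
- rider_mark (a point): nose of the small steel rider (12 mm wide along the rail, 28 mm long) clipped on the scale ledge opposite the pointer: the mark. The pointer is on it when both points agree along the rail (y of this frame, from drive head to fixed plate); across the rail they stand 2.5 mm apart. At the start the pointer is 4 to 13 mm past it on the +y side
- plate: carriage with the movable aluminium disc (100 mm across, upright, centre 110 mm above the table) and the pointer, on the rail. Origin at table height on the rail's centre line, under the carriage's middle; axes as the bench
- bench: grey base 130 x 460 x 14 mm of the plate-gap bench, fixed. The rail runs along its y: drive head (grey box with a face 104 x 116 mm sloping down away from the rail) at the -y end, fixed disc at the +y end, scale on the +x side, away from the robot. Origin on the table, on the rail's centre line, at the middle of the scale
- beaker: clear glass beaker, 72 mm across, 90 mm tall, on the table on the robot's side of the rail; origin under its centre
- weight: brass knobbed weight, 48 mm across, 56 mm tall, on the table behind the drive head (far side); origin under its centre
- hinge: flat black strap hinge 74 x 60 mm, 9 mm thick, lying on the table on the robot's side of the rail; origin under its centre
- driver: screwdriver 170 mm long lying on the table on the robot's side of the rail; origin under it
- meter_tray: white open tray 150 x 210 mm, 45 mm high, with a black hand meter in it, to the robot's right; origin under its centre
- potato: brown potato 64 mm across with two metal strips standing in it, 100 mm tall in all, on the far right of the table; origin under its centre
- spare_disc: bare aluminium disc 100 mm across with a short spigot, 19 mm tall in all, lying on the table before the drive head, on the robot's side; origin under its centre

How it is judged:
On the way:
1. the plate is backed off until the pointer is at least 4 mm past the mark on the drive-head side (y of pointer_tip in the frame of rider_mark below -0.004 m), for 0.1 s.
At the end, for the whole second after the job is handed in: The pointer is within 2.5 mm of the rider's mark along the rail, and the knob's play is taken up clockwise (knob above 0.35 of its 0.6 rad) (y of pointer_tip in the frame of rider_mark between -0.0025 and 0.0025 m and value of joint knob above 0.35 rad); the robot touches nothing.
It fails at once if the movable plate is pushed by hand (more than 1 N) (contact force between any of the fingers, the arm and plate above 1 N).
It fails at once if the rider is shifted by more than 2 mm (distance of rider_mark from where it was at the start of the episode above 0.002 m).
It fails at once if a bystander is shifted by more than 25 mm (distance of any of beaker, weight, hinge, driver, meter_tray, potato, spare_disc from where it was at the start of the episode above 0.025 m).
It also fails if it takes over 72 s, if anything falls off the work surface, if the arm or the gripper's body presses on something with over 40 N, if the wrist force passes 120 N, or if a joint passes its speed limit or range.

ROBOT

A 6-joint arm with a two-finger parallel gripper is mounted at the origin on the work surface. World frame = base frame: x ahead of the robot, y to its left, z up, the work surface at z = 0. Lengths are in m, angles in rad, forces in N, time in s.
With the tool pointing down it reaches from about 0.425 to 0.95 m from the base axis. Payload 3.5 kg.
Tool frame: the origin (TCP) lies midway between the tips of the shut fingers; the grasp point (between the pads) lies 19 mm behind it; z points along the fingers, y is the line along which they close (so a half turn about z gives the same grasp; the last joint's range is limited). The gripper opens to 85 mm and grips with 20 to 120 N. Pads are 22 mm wide; open, the fingers measure 114 mm over their backs; the gripper's body (76 mm by 85 mm) begins 54 mm behind the grasp point. The pads swing forward as they close: fully open they stand 13 mm farther back than shut.
Start: joints at [1.051, 0.286, 1.577, -0, 1.279, -0.15], TCP at [0.244, 0.629, 0.231] pointing down, gripper open.
Joint ranges: [-2.77, 2.77], [-0.9, 2.22], [0.21, 2.48], [-1.53, 4.67], [0.24, 2.81], [-2.84, 2.84]. Speed limits (rad/s): [2.79, 2.79, 3.14, 3.14, 3.14, 3.14].

INTERFACE

Orientations are given as a unit quaternion [x, y, z, w].
In Python, from plant import get_state, read_camera, ctrl gives the robot as it stands.
- The arm moves only by the shell command python3 -m crank 'ROWS' [FORCE]. ROWS is JSON, a list of rows, each a list of 3 entries, a list of its own where there are three numbers: the shift along the tool's x, y, z in mm, then the turn about the tool's z in degrees, then the closure in counts, from 0 (fully open) to 255 (shut). In form: [[[tx, ty, tz], yaw, claw], ...]. A call has 1 to 10 rows; each row is the pose to reach, as a shift and turn from the pose commanded when the call began, along the tool's axes at that moment; what a row does not reach only later rows make up. A row lasts 1/10 s, in which the tool goes at most 50 mm and 8.59 degrees, less where a joint would pass 70% of its speed; a pose out of reach is approached as far as the arm can. A call with a gripper value outside its range is refused whole. The fingers move at their own pace and stop on an object; FORCE is the grip in N (left out, the last holds). Time passes only in rows, so rows that repeat a pose let the fingers close. It gives the time, the measured TCP pose, the force, the opening and the grip force at its end, in the units of the state.
- get_state(): the state, without advancing time (a new reading comes with each control period).
- read_camera(name): name is "scene" or "side" or "wrist"; returns a dict with "frame" (400x640x3 uint8, blue, green, red), "range_z" (400x640 float32, m along the optical axis (not along the pixel's ray), 0 where there is no reading), "vfov" (degrees; the focal length in pixels is half the picture's height over the tangent of half this angle, whatever the lens; pixels are square), "cx", "cy" (the principal point, pixels), "origin" and "orientation" of the camera in the world. Camera axes: x right, y down, z forward; pixel columns grow to the right and rows downward; lengths in m; the calibration is good to about 2 mm. A picture is of the moment at which its call begins.
- ctrl.sign_off(): hands the job in; it is judged then, once.
The state is a dict: "time": time; "qpos": joint angles; "dq": joint speeds; "joint_efforts": joint torques, N m; "eef_pos": TCP position; "tcp_rot": TCP orientation; "contact_force": force on the tool from outside, world axes, zero at the start; "wrist_torque": the same for the moment, N m; "opening": opening from 0.0 (shut) to 1.0 (fully open); "finger_force": force on a finger pad.
Only numpy, scipy, OpenCV 4.12 (cv2) and the standard library are available. Lean on these libraries where they do the work, as an engineer would, in place of code of your own. Each camera call takes 0.05 s, during which the arm holds its last target. There are 200 camera calls.

## Working session

There is one attempt and no reset: what is moved stays moved. The work goes in short steps, Python scripts to look and compute and a shell command to move; the robot and the scene stay as the last step left them, time stands still between calls to the robot, and variables do not carry over. Pictures are saved under pics/ and viewed, at most 10 in all, crops included, and the job is handed in when it is done.

```bash
ls; mkdir -p pics; python3 - <<'E'
from plant import get_state, read_camera
import cv2, numpy as np
s=get_state(); print(s)
for n in ("scene","side"):
    c=read_camera(n); cv2.imwrite(f"pics/{n}0.png",c["frame"]); np.savez(f"{n}0.npz",**c)
    print(n,c["vfov"],c["cx"],c["cy"],c["origin"],c["orientation"])
E
```

```text
pics
{'time': 0.0, 'qpos': array([ 1.05099188e+00,  2.87165139e-01,  1.57813147e+00, -4.00164194e-05,
        1.27860628e+00, -1.49986056e-01]), 'dq': array([-0.00028945,  0.00043321, -0.00077136,  0.00045947, -0.00126303,
       -0.00056537]), 'joint_efforts': array([-9.00477353e-04, -4.05973506e+01, -2.92628378e+01, -1.88454501e-04,
        5.76702048e-03,  4.17882134e-06]), 'eef_pos': array([0.24362711, 0.62881385, 0.22997218]), 'tcp_rot': array([ 1.83851467e-01,  9.82953358e-01, -1.09723689e-03, -3.61562300e-04]), 'contact_force': array([-0.13224649, -0.11704795,  0.31292734]), 'wrist_torque': array([-0.02955451,  0.00692235,  0.00824068]), 'finger_force': 0.0, 'opening': 1.0029249896479842}
scene 51.860202848299764 323.8361402518376 201.33908297329563 [1.16389901 0.89025577 0.78448703] [ 0.25000284  0.84092479 -0.45796569 -0.14356712]
side 53.07266703314029 315.9043535436989 199.1780276461632 [0.50173007 0.85455665 1.16212862] [-0.03386633  0.94519771 -0.32438276  0.01517174]
```

View pics/scene0.png

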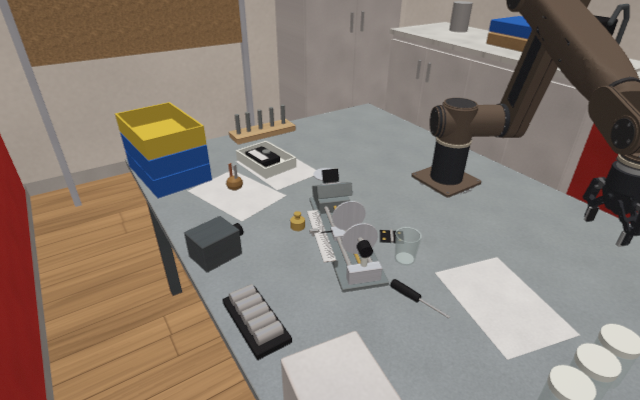

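View pics/side0.png

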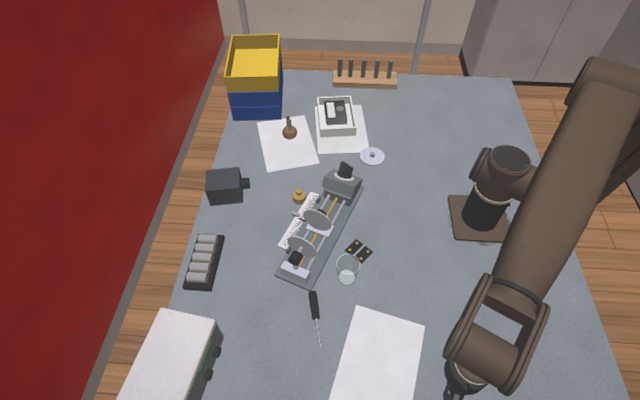

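Side view: drive head with the black knob at about (343,172), scale strip from (315,195) to (283,245), pointer near (297,215), fixed disc at about (300,247). The robot is on the right. Next I'll build a point map, fit the sloping face and locate the knob.

```bash
cat > h.py <<'E'
import numpy as np, cv2
from scipy.spatial.transform import Rotation as R
def rays(c,uv):
    f=200/np.tan(np.radians(float(c["vfov"]))/2); uv=np.atleast_2d(uv).astype(float)
    d=np.c_[(uv[:,0]-c["cx"])/f,(uv[:,1]-c["cy"])/f,np.ones(len(uv))]
    return R.from_quat(c["orientation"]).apply(d)
def onz(c,uv,z):
    d=rays(c,uv); return c["origin"]+d*((z-c["origin"][2])/d[:,2])[:,None]
def proj(c,P):
    f=200/np.tan(np.radians(float(c["vfov"]))/2)
    q=R.from_quat(c["orientation"]).inv().apply(np.atleast_2d(P)-c["origin"])
    return np.c_[q[:,0]/q[:,2]*f+c["cx"],q[:,1]/q[:,2]*f+c["cy"]]
def cloud(c):
    v,u=np.mgrid[0:400,0:640]; uv=np.c_[u.ravel(),v.ravel()]
    return (c["origin"]+rays(c,uv)*np.asarray(c["range_z"]).reshape(-1,1)).reshape(400,640,3)
E
python3 - <<'E'
from h import *
np.set_printoptions(precision=4,suppress=True)
for n in("side","scene"):
    c=dict(np.load(n+"0.npz")); W=cloud(c); fr=c["frame"]; g=fr.max(2)
    box=(W[...,0]>.45)&(W[...,0]<.95)&(W[...,1]>.0)&(W[...,1]<.6)
    print(n)
    # fixed base outline: heights 8..20mm, white scale
    sc=box&(fr.min(2)>190)&(W[...,2]>.01)&(W[...,2]<.08)
    nl,l,st,ce=cv2.connectedComponentsWithStats(sc.astype(np.uint8))
    for i in range(1,nl):
        if st[i,4]>15:
            P=W[l==i]; print("white",st[i],P.mean(0),P.min(0),P.max(0))
    dk=box&(g<60)&(W[...,2]>.03)
    nl,l,st,ce=cv2.connectedComponentsWithStats(dk.astype(np.uint8))
    for i in range(1,nl):
        if st[i,4]>8:
            P=W[l==i]; print("dark",st[i],P.mean(0),P.min(0),P.max(0))
c=dict(np.load("side0.npz")); a=cv2.resize(c["frame"][140:295,250:400],None,fx=4,fy=4,interpolation=cv2.INTER_CUBIC)[:600]
c=dict(np.load("scene0.npz")); W=cloud(c)
cv2.imwrite("pics/sidecrop.png",a)
E
```

```text
side
white [298 202  13  15  74] [0.6152 0.0263 0.0419] [0.593  0.0003 0.0365] [0.632  0.0648 0.0487]
white [278 217  24  32 214] [0.653  0.1299 0.0417] [0.6167 0.0661 0.0347] [0.6842 0.1922 0.05  ]
white [307 225  26  11  76] [0.5486 0.1193 0.046 ] [0.5109 0.0979 0.0398] [0.5951 0.1357 0.0508]
white [281 261  28  17 156] [0.6176 0.2755 0.059 ] [0.5757 0.2477 0.053 ] [0.6605 0.3002 0.0643]
dark [208 191   8   4  13] [0.9387 0.0076 0.0805] [0.9234 0.0052 0.0682] [0.9474 0.0129 0.0864]
dark [289 251  13  14  81] [0.6141 0.2727 0.1192] [0.5971 0.251  0.0998] [0.6319 0.2862 0.1298]
dark [216 348   5   9  17] [0.7981 0.535  0.0503] [0.796  0.5243 0.041 ] [0.8012 0.5472 0.0597]
dark [209 370   3   8  12] [0.8068 0.5927 0.051 ] [0.8056 0.584  0.0445] [0.8088 0.5999 0.0575]
scene
white [311 219   8   9  43] [0.6124 0.0196 0.0439] [0.5989 0.0009 0.0418] [0.6257 0.0391 0.0469]
white [332 227  12   9  65] [0.5782 0.0954 0.0476] [0.5616 0.0707 0.0445] [0.5938 0.1141 0.0509]
white [315 230  20  31 189] [0.6536 0.1308 0.0436] [0.6172 0.0602 0.0397] [0.6822 0.1909 0.0471]
white [348 262  33  10 168] [0.6187 0.2728 0.0604] [0.5741 0.247  0.0566] [0.6582 0.2978 0.064 ]
dark [357 240  16  18 200] [0.6191 0.2695 0.119 ] [0.5993 0.2466 0.0948] [0.6363 0.2836 0.1321]
dark [205 243  19  21 216] [0.9311 0.0043 0.0589] [0.9019 0.     0.03  ] [0.9499 0.0118 0.0892]
```

View pics/sidecrop.png

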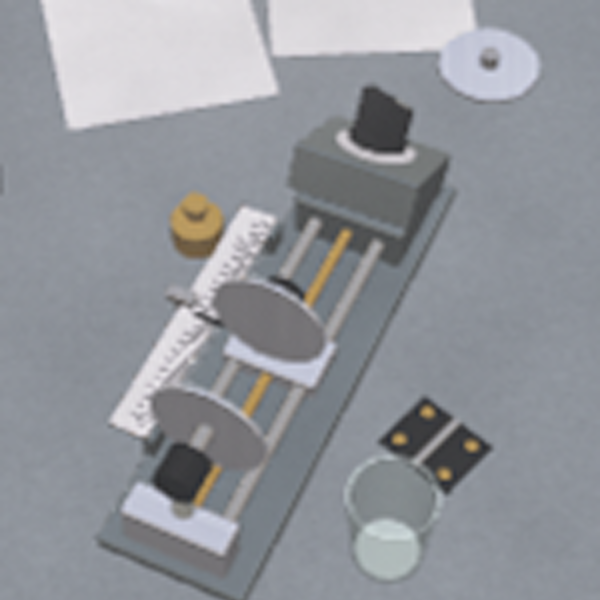

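The crop shows the knob top near side px (346,169), the pointer near (302,220) and the rider near (295,214). Next: bench frame from the base's corners, and the knob from its dark blob. The tool can only yaw about vertical while the knob leans 30°.

```bash
python3 - <<'E'
from h import *
np.set_printoptions(precision=4,suppress=True)
c=dict(np.load("side0.npz"))
P=onz(c,[[363,187.5],[310.75,289.5],[274.5,275.5]],.014); print(P, np.linalg.norm(P[0]-P[1]),np.linalg.norm(P[2]-P[1]))
d=P[1]-P[0]; print("yaw of y axis",np.degrees(np.arctan2(d[1],d[0])))
for n in("side","scene"):
    c=dict(np.load(n+"0.npz")); W=cloud(c); fr=c["frame"]; g=fr.max(2)
    box=(W[...,0]>.3)&(W[...,0]<.7)&(W[...,1]>-.25)&(W[...,1]<.05)
    dk=box&(g<75)&(W[...,2]>.06)
    nl,l,st,ce=cv2.connectedComponentsWithStats(dk.astype(np.uint8))
    for i in range(1,nl):
        if st[i,4]>8:
            Q=W[l==i]; print(n,"dark",st[i],Q.mean(0),Q.min(0),Q.max(0)); 
            T=Q[Q[:,2]>Q[:,2].max()-.012]; print("top",T.mean(0),len(T))
    y=np.array([np.cos(np.radians(70)),np.sin(np.radians(70)),0])
E
```

```text
[[ 0.405  -0.103   0.014 ]
 [ 0.5652  0.3177  0.014 ]
 [ 0.6836  0.2782  0.014 ]] 0.45017093504523353 0.12482059063814736
yaw of y axis 69.15524275575828
side dark [338 162  15  16 165] [ 0.4773 -0.0894  0.1187] [ 0.4529 -0.1197  0.0649] [ 0.5008 -0.0616  0.1405]
top [ 0.4698 -0.0946  0.1331] 41
scene dark [322 169  17  14 199] [ 0.4784 -0.0921  0.1196] [ 0.4525 -0.1232  0.0997] [ 0.5073 -0.0651  0.1408]
top [ 0.4689 -0.0956  0.1341] 42
scene dark [313 187   5  12  40] [ 0.5438 -0.083   0.0819] [ 0.5307 -0.1162  0.0609] [ 0.5574 -0.0499  0.1094]
top [ 0.5489 -0.0704  0.1041] 5
```

Bench y axis is at about 69.5° in world and the base measures about 450 x 125 mm against 460 x 130, so this is plausible. knob_grip ≈ (0.475,-0.092,0.122). Moving over the bench for a close look.

```bash
P='[[-250,-215,-60],0,0]'; python3 -m crank '[[[-250,-215,-60],0,0],[[-250,-215,-60],0,0],[[-250,-215,-60],0,0],[[-250,-215,-60],0,0],[[-250,-215,-60],0,0],[[-250,-215,-60],0,0],[[-250,-215,-60],0,0],[[-250,-215,-60],0,0],[[-250,-215,-60],0,0]]'
python3 -m crank '[[[-240,-215,-40],0,0],[[-240,-215,-40],0,0],[[-240,-215,-40],0,0],[[-240,-215,-40],0,0],[[-240,-215,-40],0,0],[[-240,-215,-40],0,0],[[-240,-215,-40],0,0],[[-240,-215,-40],0,0],[[-240,-215,-40],0,0]]'
python3 - <<'E'
from plant import get_state, read_camera
import cv2, numpy as np
s=get_state(); print(s["qpos"],s["tcp_rot"],s["contact_force"])
c=read_camera("wrist"); cv2.imwrite("pics/w1.png",c["frame"]); np.savez("w1.npz",**c); print(c["vfov"],c["origin"],c["orientation"])
E
```

```text
time: 1.0
eef_pos: [0.3995, 0.338, 0.2911]
tcp_rot: [0.185, 0.983, 0.0, -0.0]
contact_force: [-0.3, 1.1, -0.4]
opening: 0.998
finger_force: 0.0
time: 1.9
eef_pos: [0.5451, 0.0525, 0.3304]
tcp_rot: [0.183, 0.983, 0.0, -0.001]
contact_force: [-0.4, -0.2, -0.3]
opening: 1.001
finger_force: 0.0
[-8.97594722e-02 -5.59640934e-02  1.77148355e+00  8.42519196e-04
  1.42812782e+00 -1.29158957e+00] [ 1.83497633e-01  9.83019527e-01  3.17883609e-04 -1.06213931e-03] [-0.39054173 -0.17261342 -0.27353616]
60.156003545092766 [0.48379604 0.0756224  0.47308868] [0.81766315 0.56101574 0.07335677 0.10633483]
```

View pics/w1.png

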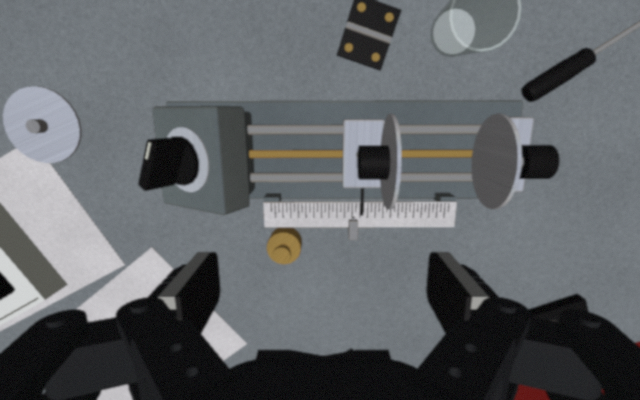

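Wrist view: pointer at (362,~212), rider nose at (353,~221), so the pointer is about 11 mm on the +y side. The knob bar is at (145-190,137-190) and the fixed disc is on the right. Zooming on the knob and pointer.

```bash
python3 - <<'E'
from h import *
c=dict(np.load("w1.npz")); f=c["frame"]
a=cv2.resize(f[115:215,120:240],None,fx=5,fy=5,interpolation=cv2.INTER_CUBIC)
a=np.clip(a.astype(float)*1.8,0,255).astype(np.uint8)
b=cv2.resize(f[195:245,330:390],(600,500),interpolation=cv2.INTER_CUBIC)[:,:]
b=cv2.resize(f[190:245,340:380],(200*1,275),interpolation=cv2.INTER_CUBIC)
o=np.zeros((500,800,3),np.uint8); o[:,:600]=a; o[:275,600:]=b
cv2.imwrite("pics/w1c.png",o)
E
```

```text
(no output)
```

View pics/w1c.png

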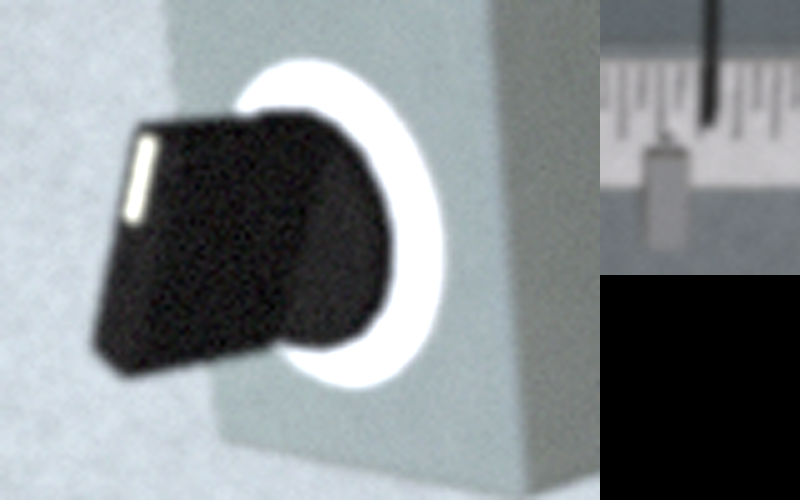

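Crop: the knob bar's top edge runs from crop (140,130) to (95,345), so it lies nearly along bench x. The pointer tip is at about (362,215) and the rider nose at about (353,218) in full pixels. Now the numbers: face plane, knob axis, bar angle and pointer offset.

```bash
python3 - <<'E'
from h import *
np.set_printoptions(precision=4,suppress=True)
c=dict(np.load("w1.npz")); W=cloud(c); f=c["frame"]
# scale: white component
m=(f.min(2)>150)&(W[...,2]>.02)&(W[...,2]<.07); m[:195]=0;m[235:]=0
m=cv2.morphologyEx(m.astype(np.uint8),cv2.MORPH_CLOSE,np.ones((5,5)))
nl,l,st,_=cv2.connectedComponentsWithStats(m); i=1+st[1:,4].argmax(); print(st[i])
zl=np.median(W[l==i][:,2]); v,u=np.nonzero(l==i); Q=onz(c,np.c_[u,v],zl)
r=cv2.minAreaRect((Q[:,:2]*1000).astype(np.float32)); print("ledge z",zl,r)
bx=cv2.boxPoints(r); e=max([bx[1]-bx[0],bx[2]-bx[1]],key=np.linalg.norm); e=e*np.sign(e[1]); by=np.append(e/np.linalg.norm(e),0)
print("bench y yaw",np.degrees(np.arctan2(by[1],by[0])))
bxv=np.array([by[1],-by[0],0]); n=-by*.5+np.array([0,0,.866])
B=np.array([bxv,by,[0,0,1]])
# face plane: grey pts around knob
uv=[(p[0]/5+120,p[1]/5+115) for p in [(220,40),(460,60),(470,150),(480,300),(490,430),(250,430),(350,430),(400,60)]]
F=np.array([W[int(b+.5),int(a+.5)] for a,b in uv]); print("face in bench axes\n",F@B.T, "n.:",F@n)
h=np.median(F@n)
k=(f.max(2)<75)&(W@n-h>.01)&(W@n-h<.06); k[:130]=0;k[200:]=0;k[:,:130]=0;k[:,215:]=0
P=W[k]; hh=P@n-h; print("knob px",k.sum(),"max h",np.percentile(hh,[50,90,98]))
# bar top: outer edge & mark, rays to plane at height .049
def onplane(uv,H):
    d=rays(c,uv); return c["origin"]+d*((h+H-c["origin"]@n)/(d@n))[:,None]
E=np.array([(140,128),(95,345),(125,378),(152,140),(130,220)])/5+[120,115]
T=onplane(E,.049); a2=np.cross(n,bxv)
print("top pts (bx, upslope)\n",np.c_[T@bxv,T@a2], "\nworld\n",T)
# disc white collar: fit ellipse ->rays to plane H=0
w=(f.min(2)>170); w[:120]=0;w[200:]=0;w[:,:160]=0;w[:,215:]=0
vv,uu=np.nonzero(w); D=onplane(np.c_[uu,vv],.002); print("collar bx/up range",D@bxv.min() if 0 else [(D@bxv).min(),(D@bxv).max(),(D@a2).min(),(D@a2).max()])
# pointer/rider
pr=onz(c,[[362,215],[353,218]],zl); print("ptr-rider along y",(pr[0]-pr[1])@by, pr)
np.savez("geo.npz",by=by,bx=bxv,n=n,h=h,zl=zl,a2=a2)
E
```

```text
[ 263  202  193   25 4520]
ledge z 0.04210294273268536 ((624.3267822265625, 71.99889373779297), (249.6879119873047, 32.73674011230469), 68.9039077758789)
bench y yaw 68.90390558909033
face in bench axes
 [[0.4393 0.0663 0.0753]
 [0.4419 0.1315 0.1124]
 [0.4601 0.1323 0.113 ]
 [0.4915 0.1319 0.1132]
 [0.5197 0.1321 0.114 ]
 [0.5309 0.0613 0.0721]
 [0.526  0.0925 0.0903]
 [0.4423 0.1164 0.1043]] n.: [0.0321 0.0316 0.0317 0.0321 0.0327 0.0318 0.0319 0.0321]
knob px 2282 max h [0.029  0.0482 0.0492]
top pts (bx, upslope)
 [[0.4534 0.1359]
 [0.4985 0.1116]
 [0.5044 0.1203]
 [0.4555 0.1391]
 [0.4716 0.1289]] 
world
 [[ 0.4508 -0.0912  0.1381]
 [ 0.4853 -0.127   0.1259]
 [ 0.4935 -0.1221  0.1303]
 [ 0.4538 -0.0893  0.1397]
 [ 0.4656 -0.1033  0.1346]]
collar bx/up range [np.float64(0.44618310450734144), np.float64(0.5119593628616776), np.float64(0.11142237790587617), np.float64(0.14554715798844314)]
ptr-rider along y 0.01165904087836079 [[0.627  0.0754 0.0421]
 [0.6266 0.0631 0.0421]]
```

```bash
python3 - <<'E'
from h import *
np.set_printoptions(precision=4,suppress=True)
g=np.load("geo.npz"); n,bx,a2,h=g["n"],g["bx"],g["a2"],g["h"]
for nm in("w1","side0","scene0"):
    c=dict(np.load(nm+".npz")); W=cloud(c); f=c["frame"]
    H=W@n-h; X=W@bx; U=W@a2
    reg=(X>.43)&(X<.53)&(U>.06)&(U<.18)
    dk=reg&(f.max(2)<(75))
    for lo,hi in((.044,.056),(.03,.04),(.02,.03),(.003,.012)):
        q=dk&(H>lo)&(H<hi); q=np.c_[X[q],U[q]]
        if len(q)>4: print(nm,lo,len(q),q.mean(0),q.min(0),q.max(0), cv2.minAreaRect((q*1000).astype(np.float32)))
    w=reg&(f.min(2)>150)&(abs(H)<.01); q=np.c_[X[w],U[w]]; print(" collar",len(q),q.min(0),q.max(0))
    fc=reg&(abs(H)<.006); q=np.c_[X[fc],U[fc]]; print(" face ",len(q),q.min(0),q.max(0))
E
```

```text
w1 0.044 488 [0.4799 0.1282] [0.4521 0.1109] [0.5045 0.1439] ((478.25909423828125, 127.07707214355469), (13.012846946716309, 54.71267318725586), 61.66619110107422)
w1 0.03 433 [0.4764 0.1325] [0.4518 0.1164] [0.5051 0.144 ] ((479.951171875, 130.8304901123047), (13.75701904296875, 56.36846160888672), 73.84263610839844)
w1 0.02 397 [0.477  0.1325] [0.4522 0.1167] [0.505  0.1437] ((480.0723571777344, 130.87887573242188), (10.760891914367676, 56.18693542480469), 71.06544494628906)
w1 0.003 441 [0.4806 0.1418] [0.4527 0.118 ] [0.5036 0.1531] ((481.386474609375, 137.81826782226562), (27.802209854125977, 52.760292053222656), 76.03569793701172)
 collar 669 [0.4438 0.1028] [0.5136 0.1609]
 face  4158 [0.43  0.073] [0.53   0.1784]
side0 0.044 20 [0.4817 0.1307] [0.4606 0.1187] [0.5006 0.1442] ((478.62957763671875, 131.14151000976562), (10.509546279907227, 43.5997428894043), 65.13833618164062)
side0 0.03 32 [0.4761 0.1353] [0.4538 0.1223] [0.5017 0.1484] ((479.65216064453125, 135.59579467773438), (13.57919979095459, 49.858726501464844), 73.43090057373047)
side0 0.02 36 [0.4767 0.1354] [0.4546 0
[... 412 characters left out ...]
.4555 0.1164] [0.502  0.1418] ((480.4978332519531, 131.67141723632812), (9.615364074707031, 52.38506317138672), 61.51359558105469)
scene0 0.03 45 [0.479  0.1324] [0.4574 0.1139] [0.5015 0.1456] ((479.8506774902344, 132.0832061767578), (10.55927562713623, 51.8947639465332), 58.124568939208984)
scene0 0.02 48 [0.4789 0.133 ] [0.4532 0.1172] [0.5017 0.1454] ((479.2236328125, 131.83558654785156), (12.06806755065918, 51.15482711791992), 69.50716400146484)
scene0 0.003 22 [0.4826 0.1459] [0.4532 0.1295] [0.5056 0.1545] ((478.4384765625, 142.9227752685547), (52.64861297607422, 22.599960327148438), 4.805243968963623)
 collar 7 [0.4742 0.1373] [0.5084 0.1604]
 face  92 [0.4302 0.1234] [0.5286 0.1796]
```

The three views agree: knob axis at bench-x 0.479 and upslope 0.127, top face 49 mm above the head face (35+14 expected), bar 13 x 55 mm (14 x 56 expected). The bar sits at about -28° in the knob plane. knob_grip ≈ (0.474,-0.101,0.1215).

The pointer is about 11.7 mm past the mark, so I need roughly 205-237° counterclockwise. I'll grasp near the top of the range of joint 6, about +2.2 rad, so one grip covers the whole turn.

```bash

python3 -m crank '[[[10,-167,110],85,130],[[10,-167,110],85,130],[[10,-167,110],85,130],[[10,-167,110],85,130],[[10,-167,110],85,130],[[10,-167,110],85,130],[[10,-167,110],85,130],[[10,-167,110],85,130],[[10,-167,110],85,130],[[10,-167,110],85,130]]' 30
python3 -m crank '[[[0,0,0],85,130],[[0,0,0],85,130],[[0,0,0],85,130],[[0,0,0],85,130],[[0,0,0],85,130],[[0,0,0],85,130],[[0,0,0],85,130],[[0,0,0],85,130],[[0,0,0],85,130],[[0,0,0],85,130]]'
python3 -m crank '[[[0,0,0],34.6,130],[[0,0,0],34.6,130],[[0,0,0],34.6,130],[[0,0,0],34.6,130],[[0,0,0],34.6,130],[[0,0,0],34.6,130],[[0,0,0],34.6,130]]'
python3 - <<'E'
from plant import get_state, read_camera
from h import *
np.set_printoptions(precision=4,suppress=True)
s=get_state(); r=R.from_quat(s["tcp_rot"]).as_matrix(); print(s["qpos"],"\n",r, s["eef_pos"])
c=read_camera("wrist"); cv2.imwrite("pics/w2.png",c["frame"]); np.savez("w2.npz",**c)
g=np.load("geo.npz"); n,bx,a2,h=g["n"],g["bx"],g["a2"],g["h"]
W=cloud(c); f=c["frame"]; H=W@n-h; X=W@bx; U=W@a2
dk=(X>.43)&(X<.53)&(U>.08)&(U<.18)&(f.max(2)<75)&(H>.044)&(H<.056)
q=np.c_[X[dk],U[dk]]; print(len(q),cv2.minAreaRect((q*1000).astype(np.float32)))
E
```

```text
time: 2.95
eef_pos: [0.4755, -0.0985, 0.221]
tcp_rot: [0.8, 0.599, 0.0, -0.0]
contact_force: [-0.7, -0.3, 0.1]
opening: 0.49
finger_force: 0.0
time: 3.95
eef_pos: [0.4755, -0.0985, 0.221]
tcp_rot: [0.995, -0.099, -0.0, -0.0]
contact_force: [0.1, 0.5, 0.8]
opening: 0.488
finger_force: 0.0
time: 4.65
eef_pos: [0.4757, -0.0999, 0.2212]
tcp_rot: [0.922, -0.387, -0.0, -0.0]
contact_force: [0.2, -0.8, -0.4]
opening: 0.489
finger_force: 0.0
[-0.4162 -0.1311  2.0393  0.0001  1.2335  1.9503] 
 [[ 0.6998 -0.7144 -0.0001]
 [-0.7144 -0.6998  0.0001]
 [-0.0002 -0.0001 -1.    ]] [ 0.4757 -0.0999  0.2212]
1315 ((478.900390625, 125.47502899169922), (14.175434112548828, 55.99003982543945), 61.04638671875)
```

View pics/w2.png

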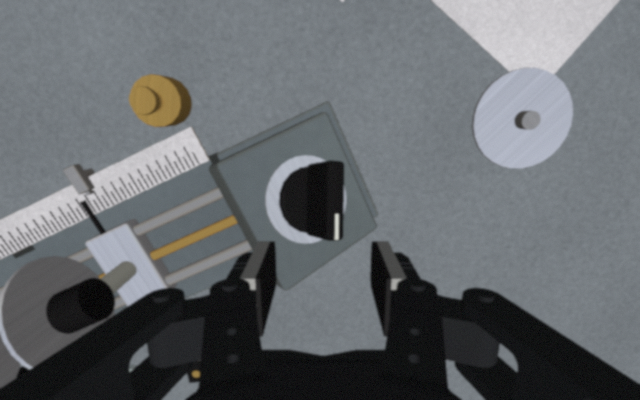

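From above, the bar is at (325,200) between the open fingers. The wrist depth gives 14.2 x 56 mm, θ = -29°, centre within 2 mm of the earlier value. The pointer at (92,215) and rider at (80,180) can be seen from this pose. Descending and closing gently.

```bash

python3 -m crank '[[[0,1.6,50],0,130],[[0,1.6,80],0,130],[[0,1.6,95],0,130],[[0,1.6,105],0,130],[[0,1.6,114],0,130],[[0,1.6,114],0,130]]'
python3 -m crank '[[[0,0,0],0,150],[[0,0,0],0,165],[[0,0,0],0,180],[[0,0,0],0,200],[[0,0,0],0,230],[[0,0,0],0,230],[[0,0,0],0,230],[[0,0,0],0,230]]' 30
python3 - <<'E'
from plant import get_state
s=get_state(); print(s["qpos"],s["wrist_torque"],s["contact_force"])
E
```

```text
time: 5.3
eef_pos: [0.4758, -0.1025, 0.1083]
tcp_rot: [0.921, -0.389, 0.001, 0.0]
contact_force: [1.4, 0.6, 0.3]
opening: 0.49
finger_force: 0.2
time: 6.1
eef_pos: [0.4754, -0.1023, 0.1085]
tcp_rot: [0.921, -0.389, 0.001, -0.0]
contact_force: [-1.6, -1.5, 6.0]
opening: 0.28
finger_force: 28.5
[-4.21154423e-01  8.32348522e-03  2.13078222e+00  4.73788660e-04
  1.00002041e+00  1.94935469e+00] [ 0.26305171 -0.24095631 -0.16657766] [-1.64698141 -1.47003169  5.95491277]
```

```bash

python3 -m crank '[[[0,0,0],-6,230],[[0,0,0],-12,230],[[0,0,0],-18,230],[[0,0,0],-24,230],[[0,0,0],-30,230],[[0,0,0],-36,230],[[0,0,0],-42,230],[[0,0,0],-48,230],[[0,0,0],-54,230],[[0,0,0],-60,230]]'
python3 - <<'E'
from plant import get_state, read_camera
import cv2
s=get_state(); print(s["qpos"],s["wrist_torque"])
c=read_camera("wrist"); d=read_camera("side")["frame"][140:240,250:400]
cv2.imwrite("pics/w3.png",cv2.vconcat([c["frame"][:360],cv2.resize(d,(360,240),interpolation=cv2.INTER_CUBIC) if 0 else cv2.copyMakeBorder(cv2.resize(d,(360,240)),0,0,0,280,0)]))
E
```

```text
time: 7.1
eef_pos: [0.4759, -0.1019, 0.1106]
tcp_rot: [0.992, 0.125, 0.001, -0.0]
contact_force: [-5.4, 0.7, 17.7]
opening: 0.257
finger_force: 29.3
[-4.20715414e-01  6.22189017e-03  2.12842981e+00  1.83186656e-03
  1.00546066e+00  8.97775564e-01] [ 0.80980614  0.67845837 -0.11967708]
```

View pics/w3.png

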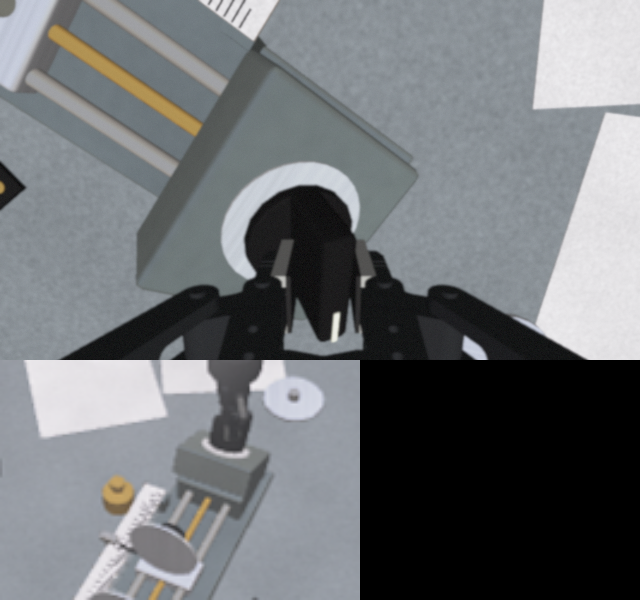

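The bar is held between the pads at about (320,270) and follows the turn. The side view keeps the pointer and rider visible. There is some upward load, so I'll lift 2 mm and continue.

```bash

python3 -m crank '[[[0,0,-2],-8,230],[[0,0,-2],-16,230],[[0,0,-2],-24,230],[[0,0,-2],-32,230],[[0,0,-2],-40,230],[[0,0,-2],-48,230],[[0,0,-2],-56,230],[[0,0,-2],-64,230],[[0,0,-2],-72,230],[[0,0,-2],-80,230]]'
python3 -m crank '[[[0,0,0],-8,230],[[0,0,0],-16,230],[[0,0,0],-24,230],[[0,0,0],-32,230],[[0,0,0],-40,230]]'
cat > look.py <<'E'
import sys
from plant import get_state, read_camera
from h import *
s=get_state(); print("j6",s["qpos"][5])
c=read_camera("side"); np.savez(sys.argv[1],**c); f=c["frame"]
g=np.load("geo.npz"); by=g["by"]; bx=g["bx"]
W=cloud(c); 
# movable plate along rail: white carriage / disc points, bench y
Y=W@by; X=W@bx
m=(abs(X-.52)<.09)&(W[...,2]>.09)&(W[...,2]<.155)&(Y>.15)&(Y<.36)
print("disc pts",m.sum(), np.histogram(Y[m],bins=np.arange(.15,.37,.01))[0])
E
python3 look.py s3.npz; python3 - <<'E'
from h import *
c=dict(np.load("side0.npz")); g=np.load("geo.npz"); W=cloud(c); Y=W@g["by"]; X=W@g["bx"]
m=(abs(X-.52)<.09)&(W[...,2]>.09)&(W[...,2]<.155)&(Y>.15)&(Y<.36)
print("start", np.histogram(Y[m],bins=np.arange(.15,.37,.01))[0])
E
```

```text
time: 8.2
eef_pos: [0.4766, -0.103, 0.1114]
tcp_rot: [0.681, 0.733, 0.001, 0.003]
contact_force: [-4.2, -1.3, 6.2]
opening: 0.161
finger_force: 87.2
time: 8.7
eef_pos: [0.4771, -0.1027, 0.1132]
tcp_rot: [0.39, 0.921, 0.002, 0.003]
contact_force: [-9.2, -1.0, 16.1]
opening: 0.158
finger_force: 193.6
j6 -1.1942016333679328
disc pts 398 [ 62   0   0   0   0   0   0   0   0   0   0   2  22   0   6 306   0   0
   0   0   0]
start [ 65   0   0   0   0   0   0   0   0   0   0   0   0  17   8   0 281  24
   0   0   0]
```

The plate is moving, but the pad force rose to 194 N: the bar needs the pads to widen and they don't give. I'll open slightly to a loose fork and measure the pointer.

```bash

python3 -m crank '[[[0,0,0],0,190],[[0,0,0],0,178],[[0,0,0],0,178]]'
cat > look.py <<'E'
import sys
from plant import get_state, read_camera
from h import *
np.set_printoptions(precision=4,suppress=True)
s=get_state(); print("j6",s["qpos"][5],"F",s["contact_force"],"open",s["opening"])
c=read_camera("side"); np.savez(sys.argv[1],**c)
g=np.load("geo.npz"); by=g["by"]; bx=g["bx"]
def fixedmov(c):
    W=cloud(c); Y=W@by; X=W@bx
    m=(abs(X-.52)<.06)&(W[...,2]>.09)&(W[...,2]<.155)&(Y>.24)&(Y<.33)
    return np.median(Y[m]),m.sum()
a,b=fixedmov(c),fixedmov(dict(np.load("side0.npz"))); print("plate shift mm",(a[0]-b[0])*1000,a,b)
w=read_camera("wrist"); np.savez("w"+sys.argv[1],**w)
n,a2,h=g["n"],g["a2"],g["h"]
W=cloud(w); f=w["frame"]; H=W@n-h; X=W@bx; U=W@a2
dk=(X>.44)&(X<.52)&(U>.085)&(U<.17)&(f.max(2)<75)&(H>.046)&(H<.052)
q=np.c_[X[dk],U[dk]]; print(len(q),len(q) and cv2.minAreaRect((q*1000).astype(np.float32)))
wh=(H>.046)&(H<.053)&(f.min(2)>130)&(X>.44)&(X<.52)&(U>.085)&(U<.17); q=np.c_[X[wh],U[wh]]; 
if len(q):
    d=q.mean(0)-[.479,.1265]; print("mark",len(q),"angle",np.degrees(np.arctan2(d[1],d[0])),np.linalg.norm(d))
E
python3 look.py s4.npz; python3 - <<'E'
from h import *
c=dict(np.load("w2.npz")); g=np.load("geo.npz"); n,a2,h,bx=[g[k] for k in("n","a2","h","bx")]
W=cloud(c);f=c["frame"]; H=W@n-h; X=W@bx; U=W@a2
wh=(H>.046)&(H<.053)&(f.min(2)>130)&(X>.44)&(X<.52)&(U>.085)&(U<.17); q=np.c_[X[wh],U[wh]]; d=q.mean(0)-[.479,.1265]; print("start mark",len(q),np.degrees(np.arctan2(d[1],d[0])),np.linalg.norm(d))
E
```

```text
time: 9.05
eef_pos: [0.4748, -0.1024, 0.1096]
tcp_rot: [0.389, 0.921, -0.0, 0.001]
contact_force: [0.2, -1.5, 3.8]
opening: 0.302
finger_force: 2.8
j6 -1.1926090360672164 F [ 0.2015 -1.5407  3.7567] open 0.30220881391557264
plate shift mm -15.211578932337877 (np.float64(0.30297478804479183), np.int64(233)) (np.float64(0.3181863669771297), np.int64(235))
3989 ((474.9762268066406, 134.064453125), (43.89454650878906, 63.13733673095703), 17.972431182861328)
mark 279 angle -9.74939200735762 0.011002221465236016
start mark 101 158.2373917294525 0.01789576898973853
```

The plate has moved 15.2 mm, so the pointer is about 3.5 mm past the mark on the drive-head side, and the play was nearly taken up already. Turning a little further counterclockwise with the loose fork.

```bash

python3 -m crank '[[[0,0,0],-6,178],[[0,0,0],-12,178],[[0,0,0],-18,178],[[0,0,0],-24,178],[[0,0,0],-30,178],[[0,0,0],-30,178]]'
python3 look.py s5.npz
```

```text
time: 9.75
eef_pos: [0.4748, -0.1019, 0.1097]
tcp_rot: [0.136, 0.991, -0.0, 0.0]
contact_force: [-1.1, -2.0, 5.8]
opening: 0.304
finger_force: 10.2
j6 -1.7177338115428735 F [-1.127  -2.0108  5.7532] open 0.3038798703841159
plate shift mm -18.44951267453726 (np.float64(0.29973685430259245), np.int64(242)) (np.float64(0.3181863669771297), np.int64(235))
4539 ((472.47052001953125, 131.94200134277344), (49.889503479003906, 58.620033264160156), 45.64927291870117)
mark 343 angle 16.575619387616356 0.013424738766131702
```

The pointer is now about 6.7 mm past the mark on the drive-head side. Now clockwise: about 34° of play plus about 77° of drive. I'll start with 85° of fork motion, then measure.

```bash

python3 -m crank '[[[0,0,0],8.5,178],[[0,0,0],17,178],[[0,0,0],25.5,178],[[0,0,0],34,178],[[0,0,0],42.5,178],[[0,0,0],51,178],[[0,0,0],59.5,178],[[0,0,0],68,178],[[0,0,0],76.5,178],[[0,0,0],85,178]]'
python3 look.py s6.npz
```

```text
time: 10.85
eef_pos: [0.4731, -0.1016, 0.1082]
tcp_rot: [0.772, 0.636, -0.002, -0.002]
contact_force: [-2.2, -2.7, 1.0]
opening: 0.303
finger_force: 3.1
j6 -0.22707602167423574 F [-2.2    -2.744   1.0342] open 0.3032217331601706
plate shift mm -15.499055341314516 (np.float64(0.3026873116358152), np.int64(231)) (np.float64(0.3181863669771297), np.int64(235))
3038 ((473.4132995605469, 129.31765747070312), (54.77444076538086, 47.32823944091797), 83.9583740234375)
mark 237 angle -36.21059536980776 0.006994969331035311
```

```bash

python3 -m crank '[[[0,0,0],7,178],[[0,0,0],14,178],[[0,0,0],21,178],[[0,0,0],28,178],[[0,0,0],35,178],[[0,0,0],35,178]]'
python3 look.py s7.npz
```

```text
time: 11.55
eef_pos: [0.4743, -0.1012, 0.1084]
tcp_rot: [0.926, 0.378, -0.0, -0.001]
contact_force: [1.4, -0.0, -0.6]
opening: 0.304
finger_force: 0.3
j6 0.3752261350896973 F [ 1.4018 -0.0461 -0.5551] open 0.3044145987754369
plate shift mm -13.23586706894908 (np.float64(0.30495049990818063), np.int64(240)) (np.float64(0.3181863669771297), np.int64(235))
3134 ((477.58966064453125, 141.43309020996094), (41.05558776855469, 79.06354522705078), 24.407312393188477)
mark 213 angle -117.14306842646853 0.007455041001646649
```

Estimated pointer ≈ -1.5 mm. Backing off the contact by a few degrees within the fork's slack, lifting out and taking a close look at the pointer.

```bash

python3 -m crank '[[[0,0,0],-5,165],[[0,0,-15],-5,165],[[0,0,-40],-5,165],[[0,0,-90],-5,165],[[0,0,-130],-5,165],[[0,0,-140],-5,165]]'
python3 -m crank '[[[300,-45,-80],0,165],[[300,-45,-80],0,165],[[300,-45,-80],0,165],[[300,-45,-80],0,165],[[300,-45,-80],0,165],[[300,-45,-80],0,165],[[300,-45,-80],0,165],[[300,-45,-80],0,165],[[300,-45,-80],0,165],[[300,-45,-80],0,165]]'
python3 - <<'E'
from plant import get_state, read_camera
from h import *
np.set_printoptions(precision=4,suppress=True)
c=read_camera("wrist"); np.savez("w4.npz",**c); print(c["origin"])
p=proj(c,[[.623,.0644,.042],[.6266,.0631,.042]]); print("expected px ptr, rider",p)
u,v=p[1].astype(int); f=c["frame"]; x0=max(0,u-40);y0=max(0,v-40)
a=cv2.resize(f[y0:y0+80,x0:x0+80],(400,400),interpolation=cv2.INTER_CUBIC)
cv2.imwrite("pics/w4.png",cv2.hconcat([cv2.resize(f,(400,250)).copy() if 0 else cv2.copyMakeBorder(cv2.resize(f,(400,250)),0,150,0,0,0),a])); print(x0,y0)
E
```

```text
time: 12.25
eef_pos: [0.4768, -0.1025, 0.2551]
tcp_rot: [0.908, 0.418, 0.003, 0.003]
contact_force: [0.1, -0.3, 0.3]
opening: 0.35
finger_force: 0.0
time: 13.25
eef_pos: [0.6356, 0.1532, 0.3282]
tcp_rot: [0.909, 0.416, -0.001, -0.0]
contact_force: [0.3, 0.7, 0.3]
opening: 0.354
finger_force: 0.0
[0.6775 0.2023 0.4707]
expected px ptr, rider [[360.6234 219.2074]
 [363.3974 218.2093]]
323 178
```

View pics/w4.png

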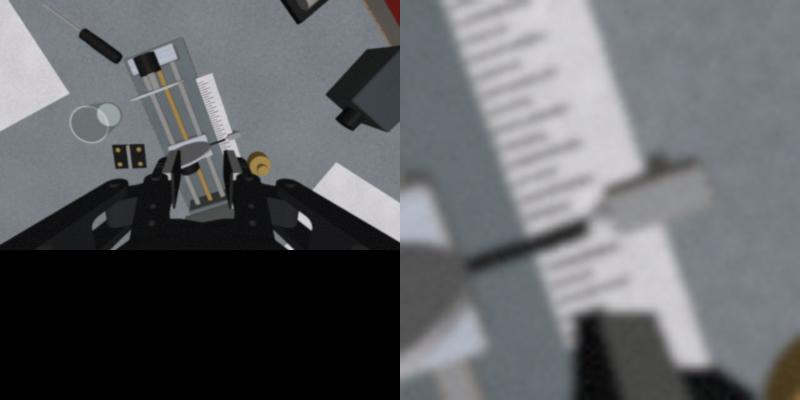

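In the crop, the pointer tip is at crop (585,229) and the rider nose at about (597,214). The pointer is still slightly to the drive-head side. Computing it along the rail.

```bash
python3 - <<'E'
from h import *
np.set_printoptions(precision=4,suppress=True)
g=np.load("geo.npz"); by=g["by"];bx=g["bx"]
c=dict(np.load("w4.npz")); W=cloud(c)
def px(X,Y): return (323+(X-400)/5-.4, 178+Y/5-.4)
P=[px(585,229),px(530,246),px(480,261),px(597,214),px(612,211),px(660,197),px(705,181)]
for p in P: print(np.round(p,1),"depth z",W[int(p[1]+.5),int(p[0]+.5)][2], [ (q@by*1000).round(2) for q in (onz(c,[p],z)[0] for z in(.042,.046,.050))], (onz(c,[p],.046)[0]@bx*1000).round(1))
# old w1 for comparison with same treatment
c=dict(np.load("w1.npz")); W=cloud(c)
for p in [(362,205),(362,213),(353,219),(353,225),(353,236)]:
    print(p,W[p[1],p[0]][2],[ (q@by*1000).round(2) for q in (onz(c,[p],z)[0] for z in(.042,.046,.050))],(onz(c,[p],.046)[0]@bx*1000).round(1))
E
```

```text
[359.6 223.4] depth z 0.04772591157819861 [np.float64(279.29), np.float64(280.72), np.float64(282.15)] 555.1
[348.6 226.8] depth z 0.048128793739853626 [np.float64(279.68), np.float64(281.11), np.float64(282.53)] 540.2
[338.6 229.8] depth z 0.046524247141101205 [np.float64(280.15), np.float64(281.57), np.float64(283.0)] 526.6
[362.  220.4] depth z 0.048208867339787076 [np.float64(282.16), np.float64(283.57), np.float64(284.97)] 559.3
[365.  219.8] depth z 0.052743688027700686 [np.float64(281.63), np.float64(283.04), np.float64(284.45)] 563.2
[374.6 217. ] depth z 0.052654863477162306 [np.float64(281.07), np.float64(282.48), np.float64(283.9)] 576.0
[383.6 213.8] depth z 0.00033542073596498634 [np.float64(281.3), np.float64(282.71), np.float64(284.12)] 588.2
(362, 205) 0.04825370435482096 [np.float64(295.66), np.float64(295.19), np.float64(294.72)] 543.1
(362, 213) 0.04928341816029813 [np.float64(295.98), np.float64(295.5), np.float64(295.03)] 553.9
(353, 219) 0.048688581944688225 [np.float64(284.43), np.float64(284.06), np.float64(283.69)] 562.0
(353, 225) 0.05290004337396914 [np.float64(284.62), np.float64(284.25), np.float64(283.88)] 570.2
(353, 236) 0.05235829448658019 [np.float64(284.96), np.float64(284.59), np.float64(284.22)] 585.5
```

Pointer minus mark ≈ -2.6 mm (rider at bench y ≈ 284.3, pointer ≈ 281.4), so the back-off side is confirmed. About 2.5 mm more clockwise is needed. Retracing the path into the fork position and turning about 28° beyond contact.

```bash

python3 -m crank '[[[-300,45,80],0,165],[[-300,45,80],0,165],[[-300,45,80],0,165],[[-300,45,80],0,165],[[-300,45,80],0,165],[[-300,45,80],0,165],[[-300,45,80],0,165],[[-300,45,80],0,165],[[-300,45,80],0,165],[[-300,45,80],0,165]]'
python3 -m crank '[[[0,0,50],0,165],[[0,0,95],0,165],[[0,0,120],0,165],[[0,0,130],0,165],[[0,0,140],0,165],[[0,0,140],0,178]]'
python3 -m crank '[[[0,0,0],5,178],[[0,0,0],10,178],[[0,0,0],16,178],[[0,0,0],22,178],[[0,0,0],28,178],[[0,0,0],33,178],[[0,0,0],33,178]]'
python3 look.py s8.npz
```

```text
time: 14.3
eef_pos: [0.4754, -0.1012, 0.2502]
tcp_rot: [0.909, 0.417, 0.001, 0.0]
contact_force: [-0.3, 0.1, 0.8]
opening: 0.355
finger_force: 0.0
time: 14.9
eef_pos: [0.4751, -0.1015, 0.1093]
tcp_rot: [0.909, 0.417, -0.0, -0.0]
contact_force: [-0.7, 0.2, 0.9]
opening: 0.304
finger_force: 0.0
time: 15.6
eef_pos: [0.4747, -0.1019, 0.111]
tcp_rot: [0.99, 0.142, -0.0, 0.0]
contact_force: [-4.9, 0.9, 3.6]
opening: 0.305
finger_force: 4.8
j6 0.8665789045994425 F [-4.8666  0.9068  3.6037] open 0.3053508557381463
plate shift mm -10.079860728531177 (np.float64(0.30810650624859853), np.int64(243)) (np.float64(0.3181863669771297), np.int64(235))
3544 ((481.1201171875, 134.7891082763672), (68.31973266601562, 41.31974792480469), 86.5543212890625)
mark 228 angle -151.2464765309866 0.010054253219561915
```

Side camera says +3.15 mm, so the pointer is about +0.5 mm. Backing off contact, lifting, and checking from a clear view away from the knob.

```bash

python3 -m crank '[[[0,0,0],-4,165],[[0,0,-15],-5,165],[[0,0,-40],-5,165],[[0,0,-90],-5,165],[[0,0,-130],-5,165],[[0,0,-140],-12,165],[[0,0,-140],-20,165],[[0,0,-140],-28,165],[[0,0,-140],-33,165],[[0,0,-140],-33,165]]'
python3 -m crank '[[[300,-60,-80],0,165],[[300,-60,-80],0,165],[[300,-60,-80],0,165],[[300,-60,-80],0,165],[[300,-60,-80],0,165],[[300,-60,-80],0,165],[[300,-60,-80],0,165],[[300,-60,-80],0,165],[[300,-60,-80],0,165],[[300,-60,-80],0,165]]'
python3 - <<'E'
from plant import get_state, read_camera
from h import *
np.set_printoptions(precision=4,suppress=True)
c=read_camera("wrist"); np.savez("w5.npz",**c)
p=proj(c,[[.6266,.0631,.046]])[0]; print(p)
u,v=p.astype(int); f=c["frame"]; x0=u-25;y0=v-25
a=cv2.resize(f[y0:y0+50,x0:x0+50],(500,500),interpolation=cv2.INTER_CUBIC); cv2.imwrite("pics/w5.png",a); print(x0,y0)
E
python3 look.py s9.npz | grep plate
```

```text
time: 16.7
eef_pos: [0.4756, -0.1021, 0.2503]
tcp_rot: [0.909, 0.417, 0.001, 0.001]
contact_force: [0.4, 0.0, -0.7]
opening: 0.35
finger_force: 0.0
time: 17.7
eef_pos: [0.6248, 0.1634, 0.3288]
tcp_rot: [0.91, 0.416, -0.0, 0.0]
contact_force: [-1.2, 0.6, -0.0]
opening: 0.352
finger_force: 0.0
[374.9552 219.7675]
349 194
plate shift mm -10.173023980074857 (np.float64(0.30801334299705485), np.int64(242)) (np.float64(0.3181863669771297), np.int64(235))
```

View pics/w5.png

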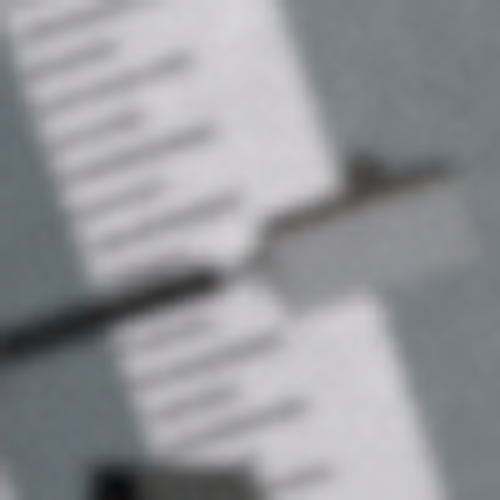

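The pointer (tip ≈ (222,276)) lines up with the rider's nose (≈ (250,264)). Numeric check:

```bash
python3 - <<'E'
from h import *
g=np.load("geo.npz"); by=g["by"]; c=dict(np.load("w5.npz"))
for X,Y,z in[(222,276,.048),(110,311,.048),(250,264,.048),(278,279,.0527),(372,246,.0527),(465,216,.0527)]:
    print(X,Y,(onz(c,[(349+X/10-.45,194+Y/10-.45)],z)[0]@by*1000).round(2))
E
```

```text
222 276 285.17
110 311 285.52
250 264 285.5
278 279 284.07
372 246 284.26
465 216 284.1
```

The pointer is between -0.2 and +1.2 mm of the mark, the last drive was clockwise, and the arm is clear of everything. Handing in.

```bash
python3 -c "
from plant import ctrl
print(ctrl.sign_off())"
```

```text
the job is handed in; nothing more can be done
None
```

I handed the job in at about 18 s: I backed the plate off to about 6.7 mm past the mark, then turned clockwise until the pointer was within about 1 mm of it (measured -0.2 to +1.2 mm). The last drive was clockwise, so the play should be taken up that way, though I couldn't read it directly. The knob is released and the arm is clear; I saw no sign of the rider or anything else being touched.

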